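# Hang the T-handle socket wrench in the bench rack

### The job

Put the T-handle socket wrench away: pick it up by its handle and let it swing down between loosened fingers until it hangs straight down, socket lowest. Then tighten up and lower it, still held, through the empty slot of the wooden tool rack until its handle lies across the slot on the board, and let go. Leave the other two T-handle tools where they are.

Things in the scene. Friction and masses are not known exactly. Their poses are not given: they have to be found in the camera images.
- wrench_grip (a point): T-handle socket wrench lying on the bench, ~0.4 kg: middle of its black square handle (24 x 24 mm, 66 mm long over domed steel end buttons), 12 mm above the bench. y along the handle, x from socket to handle. Pinch from above along y, a finger on each button. At 17 to 22 N it swings down to within 18 degrees of hanging; over 40 N it sticks well short, over 90 N level; under 10 N it may slip out.
- wrench_socket (a point): Centre of the open end of the wrench's fat steel socket (24 mm thick, 48 mm long), which ends the thin 10 mm shank that leaves the middle of the handle at a right angle. It lies 103 mm from wrench_grip (x = -103 mm in its axes) and is lowest when the wrench hangs. The balance point lies about 65 mm from the handle.
- rack_slot (a point): Empty slot of the fixed plywood rack: a board 190 x 116 mm, 10 mm thick, top 120 mm above the bench, on two side panels, open below. The point is the slot's centre, level with the board's top. The slot goes through, 76 mm along x, 42 mm along y; the wrench hangs with its handle along y across it, handle axis 12 mm above the board. The rack's other, like slot is 92 mm away along -x and taken.
- hexkey_grip (a point): Bystander, leave it: T-handle hex key lying on the bench, with the same black handle but only a thin 8 mm shank, 103 mm long, and no socket. The point is the middle of its handle, 12 mm above the bench.
- hungkey_grip (a point): Bystander, leave it: a like hex key hanging in the rack's other slot, its handle lying across that slot. The point is the middle of its handle, 12 mm above the board.
Not all that is in view belongs to the job. Leave any red look-alike of the part that bears wrench_grip alone.

How it is judged (in metres and radians):
On the way, in this order (a step that is already met when the one before it is completed fails the run):
1. the socket wrench hangs straight down (within 25 degrees) from the fingers, its socket clear of the bench (angle between wrench_grip's own x axis and vertical below 0.436 rad and height (world z) of wrench_socket above 0.02 m and contact force between the fingers and wrench above 1 N), for 0.2 s.
2. still held, its socket has been lowered through the empty slot (z of wrench_socket in the frame of rack_slot below -0.03 m and horizontal distance between wrench_socket and rack_slot below 0.04 m and contact force between the fingers and wrench above 1 N), for 0.1 s.
At the end, for the whole second after the job is handed in: The socket wrench hangs, all but still (under 0.15 m/s), in the rack's empty slot: handle resting on the board (axis 4 to 20 mm above it), its middle within 30 mm of the slot's centre, shank within 20 degrees of vertical, released (horizontal distance between wrench_grip and rack_slot below 0.03 m and z of wrench_grip in the frame of rack_slot between 0.004 and 0.02 m and angle between wrench_grip's own x axis and vertical below 0.35 rad and linear speed of wrench below 0.15 m/s); the robot touches nothing.
It fails at once if the hex key on the bench is moved by more than 50 mm (distance of hexkey_grip from where it was at the start of the episode above 0.05 m).
It fails at once if the hex key in the rack is moved by more than 40 mm (distance of hungkey_grip from where it was at the start of the episode above 0.04 m).
It also fails if it takes over 58 s, if anything falls off the work surface, if the arm or the gripper's body presses on something with over 40 N, if the wrist force passes 120 N, or if a joint passes its speed limit or range.

### The arm

A 6-joint arm with a two-finger parallel gripper is mounted at the origin on the work surface. World frame = base frame: x ahead of the robot, y to its left, z up, the work surface at z = 0. Lengths are in m, angles in degrees, forces in N, time in s.
With the tool pointing down it reaches from about 0.375 to 0.75 m from the base axis. Payload 9 kg.
Tool frame: the origin (TCP) lies where the fingers leave the gripper's body, on its centre line; the fingertips stand 73 mm ahead of it and the grasp point (between the pads) lies 54 mm ahead of it (robot.tip_reach is the distance from the TCP to the fingertips, in m); z points along the fingers, y is the direction in which the jaws open and shut (so a half turn about z gives the same grasp; the last joint's range is limited). The gripper opens to 85 mm and grips with 20 to 120 N. Pads are 22 mm wide; open, the fingers measure 114 mm over their backs; the gripper's body (76 mm by 85 mm) begins 54 mm behind the grasp point. The pads swing forward as they close: fully open they stand 13 mm farther back than shut.
Start: joints at [-81.114, 5.964, 5.575, 89.605, 0, 77.527], TCP at [0.219, -0.559, 0.304] pointing down, gripper open.
Joint ranges: [-171.21, 171.21], [-48.23, 106.86], [-62.78, 66.21], [-105.2, 120.99], [-86.42, 89.51], [-180, 180]. Speed limits (degrees/s): [127.2, 127.2, 147.25, 180, 180, 180].

### API

Orientations are given as [roll, pitch, yaw] about the fixed x, y, z axes, in that order (R = Rz(yaw) Ry(pitch) Rx(roll)).
In Python, from plant import robot gives the robot as it stands. Calls block until the motion is done:
- robot.move_pose(position, orientation): joint-space move of the TCP to a pose.
- robot.line_to(position, vel=0.15, rotation=None, guard=None): straight line of the TCP; rotation=None keeps the orientation; vel is the mean speed in m/s. With guard (N) it stops when the force on the tool has changed by that much, and returns True; else False.
- robot.goto_joints(angles): joint-space move.
- robot.set_gripper(opening): finger opening in m; the grip force is fixed at half the most; returns when the fingers have stopped.
- robot.pause(seconds).
- robot.ik(position, orientation): joint angles nearest the present ones, or None.
- robot.observe(): the state.
- robot.grab_frame(name): name is "side" or "top" or "wrist"; returns the picture (384x512x3 uint8, blue, green, red); there is no depth.
- robot.get_calibration(name): a dict with "vertical_fov" (degrees; the focal length in pixels is half the picture's height over the tangent of half this angle, whatever the lens; pixels are square), "cx", "cy" (the principal point, pixels), "rvec" (rotation vector, rad) and "tvec" (3), from world to camera coordinates, as OpenCV has them. Camera axes: x right, y down, z forward; pixel columns grow to the right and rows downward; lengths in m; the calibration is good to about 2 mm. A picture is of the moment at which its call begins: read the wrist's pose just before it. get_calibration takes no time and is no camera call; for the wrist camera it gives the pose at the moment of the call.
A pose or a line that the arm cannot do raises robot.IKError and nothing moves.
- robot.job_done(): hands the job in, once; it reports no verdict.
The state is a dict: "time": time; "q": joint angles; "qvel": joint speeds; "joint_torque": joint torques, N m; "tool_pos": TCP position; "tcp_rot": TCP orientation; "ft_force": force on the tool from outside, world axes, zero at the start; "torque": the same for the moment, N m; "gripper_width": finger opening in m.
Only numpy, scipy, OpenCV 4.12 (cv2) and the standard library are available. Lean on these libraries where they do the work, as an engineer would, in place of code of your own. Each camera call takes 0.05 s, during which the arm holds its last target.

## Working session

There is one attempt and no reset: what is moved stays moved. The work goes in short steps, each a Python script; the robot and the scene stay as the last script left them, time stands still between calls to the robot, and variables do not carry over. Pictures are saved under pics/ and viewed, and the job is handed in when it is done.

```bash
ls; mkdir -p pics
python3 - <<'E'
from plant import robot
import cv2
for n in ("side","top","wrist"):
    c=robot.get_calibration(n); print(n,c)
    cv2.imwrite(f"pics/a_{n}.png",robot.grab_frame(n))
print(robot.observe())
print([x for x in dir(robot) if x[0]!='_'])
E
```

```text
pics
side {'vertical_fov': 54.56965168494899, 'cx': 254.37962930198782, 'cy': 189.57348295147386, 'rvec': array([ 0.36944012, -2.69380072,  1.35607939]), 'tvec': array([0.51737411, 0.19702067, 0.82421848])}
top {'vertical_fov': 46.44447166800267, 'cx': 256.7947326298098, 'cy': 190.97784361312145, 'rvec': array([ 2.09510844, -2.14023029,  0.17662976]), 'tvec': array([-2.48972184e-04,  5.43316397e-01,  9.11184910e-01])}
wrist {'vertical_fov': 60.06435361546517, 'cx': 260.7542878942811, 'cy': 192.72816934427868, 'rvec': array([-2.3602837 ,  1.61166456,  0.26913637]), 'tvec': array([-0.59904974, -0.04188806,  0.380983  ])}
{'time': 0.15, 'q': array([-8.11124467e+01,  5.99173720e+00,  5.54060178e+00,  8.96050818e+01,
        1.43788588e-03,  7.75255758e+01]), 'qvel': array([-0.01435959, -0.07373328,  0.12353689,  0.02662789,  0.0239026 ,
        0.04988707]), 'joint_torque': array([ 3.94481525e-03, -5.57358027e+01,  5.04005635e+01,  1.26408748e-02,
       -2.66366787e-04,  5.64194664e-06]), 'tool_pos': array([ 0.21853263, -0.55861088,  0.3033227 ]), 'tcp_rot': array([-1.79945420e+02, -1.35470744e-02,  2.13619703e+01]), 'ft_force': array([ 0.12345147,  0.4026497 , -0.89263508]), 'torque': array([-0.0271733 , -0.04750863,  0.02193491]), 'gripper_width': 0.08543571799240089}
['IKError', 'get_calibration', 'goto_joints', 'grab_frame', 'ik', 'job_done', 'line_to', 'move_pose', 'observe', 'pause', 'set_gripper', 'tip_reach']
```

View pics/a_top.png

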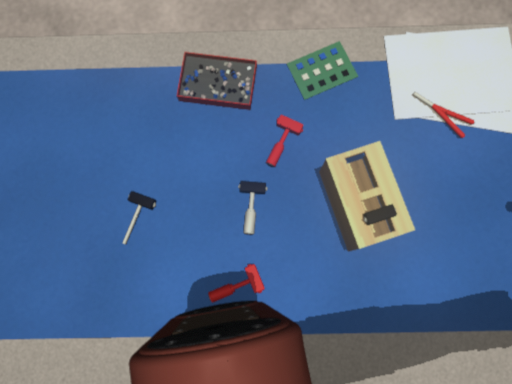

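View pics/a_side.png

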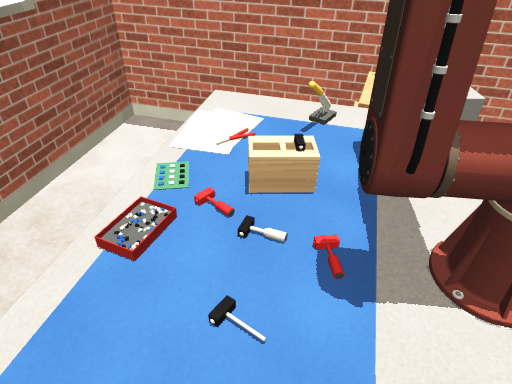

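View pics/a_wrist.png

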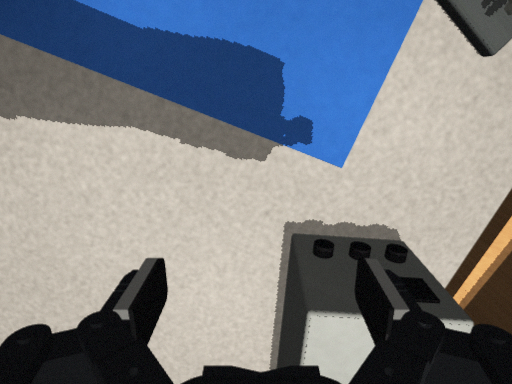

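The top picture shows the wrench with its handle at about (253,187) and socket end at about (250,233). The hex key is at (142,200). In the rack, the empty slot is near (362,165) and the hung key is at (379,214). The red objects are look-alikes. Next I'll measure these points.

```bash
cat > h.py <<'E'
import numpy as np, cv2
def cam(c,shape=(384,512)):
    f=shape[0]/2/np.tan(np.radians(c["vertical_fov"])/2)
    K=np.array([[f,0,c["cx"]],[0,f,c["cy"]],[0,0,1]]); R=cv2.Rodrigues(np.array(c["rvec"]))[0]; t=np.array(c["tvec"]).ravel()
    return K,R,t
def toplane(c,uv,z):
    K,R,t=cam(c); C=-R.T@t
    d=(R.T@np.linalg.inv(K)@np.c_[np.atleast_2d(uv),np.ones(len(np.atleast_2d(uv)))].T).T
    s=(z-C[2])/d[:,2]
    return C+d*s[:,None]
def proj(c,P):
    K,R,t=cam(c); p=(K@(R@np.atleast_2d(P).T+t[:,None])).T; return p[:,:2]/p[:,2:]
E
python3 - <<'E'
from plant import robot
from h import *
im=cv2.imread("pics/a_top.png"); c=robot.get_calibration("top")
print("cam",-cam(c)[1].T@cam(c)[2])
hsv=cv2.cvtColor(im,cv2.COLOR_BGR2HSV)
dark=(hsv[...,2]<60).astype(np.uint8)
def comps(m,z,lo=60,hi=1500):
    n,l,s,ce=cv2.connectedComponentsWithStats(m.astype(np.uint8))
    for i in range(1,n):
        if lo<s[i,4]<hi:
            pts=np.argwhere(l==i)[:,::-1].astype(np.float32)
            r=cv2.minAreaRect(pts); b=toplane(c,cv2.boxPoints(r),z)
            e=[np.linalg.norm(b[1]-b[0])*1e3,np.linalg.norm(b[2]-b[1])*1e3]
            print(s[i],ce[i].round(1),toplane(c,ce[i],z)[0].round(4),np.round(e), r)
print("dark z=.018");comps(dark,.018)
print("gray");comps((hsv[...,1]<70)&(hsv[...,2]>70)&(np.arange(384)[:,None]>150)&(np.arange(384)[:,None]<260),.012,20,800)
print("wood");comps((hsv[...,0]>15)&(hsv[...,0]<35)&(hsv[...,1]>60)&(hsv[...,2]>140),.12,500,9000)
x=cv2.resize(im[120:270,300:440],None,fx=4,fy=4,interpolation=cv2.INTER_NEAREST);cv2.imwrite("pics/b.png",x)
x=cv2.resize(im[160:260,200:300],None,fx=6,fy=6,interpolation=cv2.INTER_NEAREST);cv2.imwrite("pics/b2.png",x)
E
```

```text
cam [ 0.36795756 -0.02607255  0.9946749 ]
dark z=.018
[129 192  27  17 238] [141.3 199.9] [0.5347 0.2458 0.018 ] [21. 59.] ((141.5510711669922, 200.10948181152344), (25.887033462524414, 9.568805694580078), 19.98310661315918)
gray
[325 151  90  98 690] [358.3 200.5] [ 0.5235 -0.2356  0.012 ] [147. 223.] ((367.3620910644531, 194.8422088623047), (100.00480651855469, 63.944427490234375), 68.49856567382812)
[345 152  31  36 207] [364.2 167.1] [ 0.5991 -0.2535  0.012 ] [48. 85.] ((360.2908020019531, 172.07383728027344), (37.27585220336914, 20.912195205688477), 70.55996704101562)
[244 192  12  42 338] [249.9 216. ] [0.4942 0.0051 0.012 ] [93. 23.] ((250.29209899902344, 212.5792236328125), (10.447890281677246, 41.69205856323242), 5.7105937004089355)
[377 196  20  21  74] [384.6 204.4] [ 0.5137 -0.293   0.012 ] [21. 56.] ((385.73077392578125, 206.15383911132812), (25.793560028076172, 9.429903030395508), 33.6900634765625)
[123 204  19  40 172] [131.8 223.8] [0.4828 0.267  0.012 ] [92.  9.] ((131.81556701660156, 223.84506225585938), (4.0735087394714355, 42.15196990966797), 22.932100296020508)
[363 217   6   8  25] [365.4 219.9] [ 0.4801 -0.2485  0.012 ] [ 8. 17.] ((365.8000183105469, 220.60003662109375), (8.049844741821289, 3.5777084827423096), 63.43495178222656)
[384 219  10  13  48] [388.9 224.5] [ 0.4689 -0.2992  0.012 ] [11. 30.] ((389.12371826171875, 224.27835083007812), (13.808708190917969, 5.076731204986572), 66.03751373291016)
wood
[ 326  142   88  106 4138] [368.2 193.7] [ 0.5196 -0.2329  0.12  ] [119. 190.] ((369.66217041015625, 193.9402313232422), (95.85916137695312, 58.47358703613281), 69.775146484375)
```

View pics/b.png

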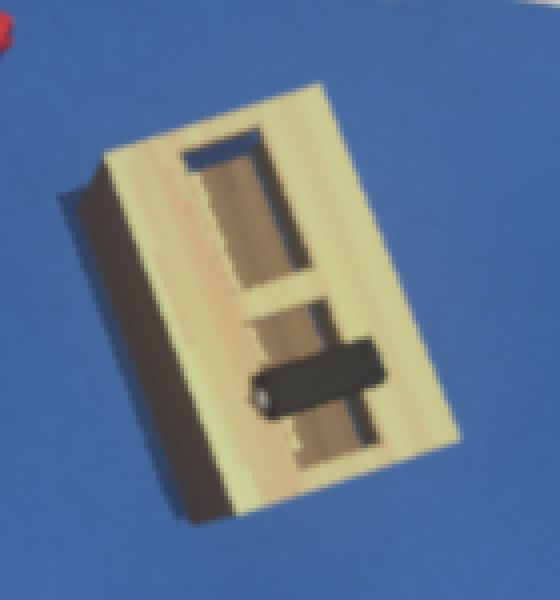

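View pics/b2.png

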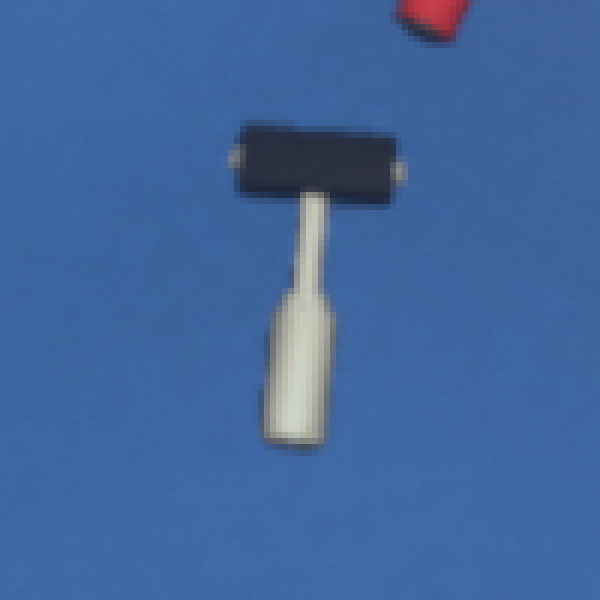

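Run:
```python
from plant import robot
from h import *
c=robot.get_calibration("top")
s=np.array([[182,152],[260,125],[314,266],[242,292]])/4+[300,120]-.4
P=toplane(c,s,.12); print(P.round(4)); print("slot",P.mean(0),[np.linalg.norm(P[i]-P[(i+1)%4]).round(4) for i in range(4)])
ax=(P[0]+P[1]-P[2]-P[3]); print("slot x dir",np.degrees(np.arctan2(ax[1],ax[0])))
w=np.array([[236,158],[399,170],[317,165],[295,443]])/6+[200,160]-.4
W=toplane(c,w,.012); print(W.round(4),np.linalg.norm(W[0]-W[1]),np.linalg.norm(W[3]-W[2]))
d=W[0]-W[1]; print("handle dir",np.degrees(np.arctan2(d[1],d[0])))
for yaw in (0,90,180,-90):
  q=robot.ik([W[2][0],W[2][1],.25],[180,0,yaw]); print(yaw,q)
```

```text
[[ 0.5942 -0.1916  0.12  ]
 [ 0.6073 -0.2314  0.12  ]
 [ 0.5345 -0.2535  0.12  ]
 [ 0.5222 -0.2172  0.12  ]]
slot [ 0.5645509  -0.22339914  0.12      ] [np.float64(0.0419), np.float64(0.0761), np.float64(0.0383), np.float64(0.0765)]
slot x dir 18.212641047227738
[[ 0.5626  0.0285  0.012 ]
 [ 0.5566 -0.0322  0.012 ]
 [ 0.5593 -0.0017  0.012 ]
 [ 0.4558  0.0082  0.012 ]] 0.061011291470954104 0.1039055813936063
handle dir 84.38356356301313
0 [-13.57010992  -1.38642822  -7.55344474  83.83298348   0.
 166.42989008]
90 [-13.57010992  -1.38642822  -7.55344474  83.83298348   0.
  76.42989008]
180 [-13.57010992  -1.38642822  -7.55344474  83.83298348   0.
 -13.57010992]
-90 [ -13.57010992   -1.38642822   -7.55344474   83.83298348    0.
 -103.57010992]
```

Run:
```python
from plant import robot
from h import *
from scipy.spatial.transform import Rotation as Ro
c=robot.get_calibration("wrist");o=robot.observe()
K,R,t=cam(c); C=-R.T@t
T=Ro.from_euler("xyz",o["tcp_rot"],degrees=True).as_matrix()
print("cam in tool",T.T@(C-o["tool_pos"]),"view dir in tool",T.T@R[2])
robot.move_pose([.5593,-.0017,.27],[180,0,174.4])
o=robot.observe();c=robot.get_calibration("wrist");cv2.imwrite("pics/c_wrist.png",robot.grab_frame("wrist"))
print(o["tool_pos"],o["tcp_rot"],o["time"],proj(c,[[.5593,-.0017,.012],[.4558,.0082,.012]]))
np.save("c.npy",c,allow_pickle=True)
```

```text
cam in tool [ 0.08327114 -0.0003751  -0.07014925] view dir in tool [-3.23638486e-01 -1.24038130e-04  9.46180805e-01]
[ 0.55937244 -0.00243077  0.27000265] [-1.79991575e+02  4.15240429e-03  1.74313390e+02] 2.4833 [[261.29888971 166.09337377]
 [260.86841633  55.61681323]]
```

View pics/c_wrist.png

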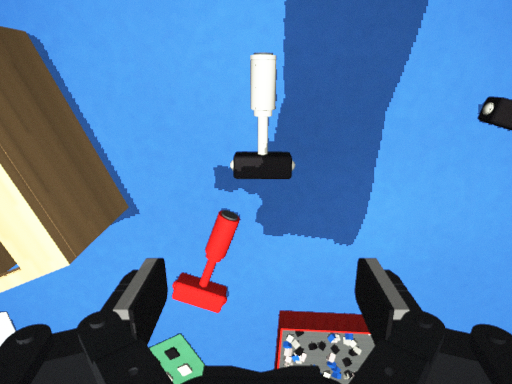

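The wrist view shows the handle centre at about (263,165), with its buttons at (233,165) and (294,165). The socket end is at (263,54). This is within 2 px of the prediction. I'll take one wrist look at the rack before grasping.

Run:
```python
from plant import robot
from h import *
c=np.load("c.npy",allow_pickle=True).item()
W=toplane(c,[[233,165],[294,165],[262.7,165.5],[263,54]],.012);print(W.round(4))
robot.move_pose([.55,-.215,.37],[180,0,198])
o=robot.observe();c=robot.get_calibration("wrist");cv2.imwrite("pics/d_wrist.png",robot.grab_frame("wrist"))
np.save("d.npy",c,allow_pickle=True)
print(o["time"],o["q"],proj(c,[.5645,-.2234,.12]))
```

```text
[[ 5.553e-01 -3.020e-02  1.200e-02]
 [ 5.615e-01  3.140e-02  1.200e-02]
 [ 5.588e-01 -2.000e-04  1.200e-02]
 [ 4.546e-01  1.030e-02  1.200e-02]]
3.4667 [-3.39959823e+01  5.84996592e+00  1.23178378e+01  9.65123972e+01
  1.90449392e-02 -5.19350209e+01] [[247.36179567 179.02326334]]
```

View pics/d_wrist.png

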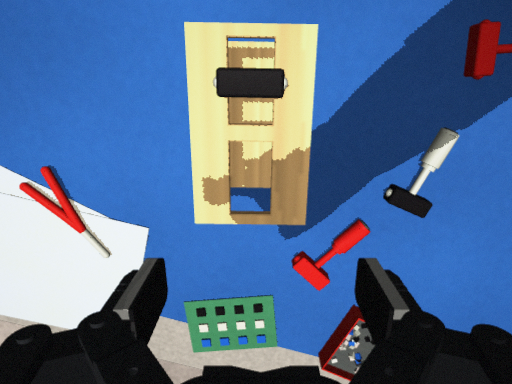

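The rack shows clearly, with the empty slot's corners at about (229,140), (272,140), (271,213) and (230,213). Next I'll compute the slot position and go for the grasp.

Run:
```python
from plant import robot
from h import *
c=np.load("d.npy",allow_pickle=True).item()
P=toplane(c,[[229,140],[272,140],[270.5,213],[230,213]],.12)
print(P.mean(0),[np.linalg.norm(P[i]-P[(i+1)%4]).round(4) for i in range(4)])
B=toplane(c,[[185,22],[318,24],[308,224],[195,224]],.12)
print(B.mean(0),[np.linalg.norm(B[i]-B[(i+1)%4]).round(4) for i in range(4)])
for Q in (P,B):
  a=Q[2]+Q[3]-Q[0]-Q[1]; b=Q[0]+Q[3]-Q[1]-Q[2];print(np.degrees(np.arctan2(a[1],a[0])),np.degrees(np.arctan2(b[1],b[0])))
a=(B[2]+B[3]-B[0]-B[1]);a/=np.linalg.norm(a);print("slot from board +46:",B.mean(0)+.046*a)
g=np.array([.5588,-.0008]);yaw=174.3
robot.move_pose([g[0],g[1],.15],[180,0,yaw])
print(robot.line_to([g[0],g[1],.090],vel=.08,guard=6), robot.observe()["tool_pos"])
o=robot.observe();print(o["time"],o["ft_force"])
cv2.imwrite("pics/e_wrist.png",robot.grab_frame("wrist"));cv2.imwrite("pics/e_side.png",robot.grab_frame("side"))
```

```text
[ 0.56239696 -0.22089592  0.12      ] [np.float64(0.0415), np.float64(0.076), np.float64(0.042), np.float64(0.076)]
[ 0.51953585 -0.23311051  0.12      ] [np.float64(0.1152), np.float64(0.1892), np.float64(0.1187), np.float64(0.1907)]
17.150816208641768 -72.09616035538154
17.387113842809644 -72.47216126337263
slot from board +46: [ 0.563434  -0.2193645  0.12     ]
False [ 0.55912048 -0.000858    0.09047828]
5.5917 [ 0.5460802   0.16086293 -0.21688369]
```

View pics/e_wrist.png

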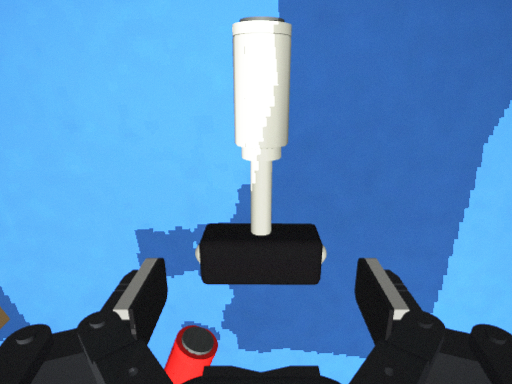

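View pics/e_side.png

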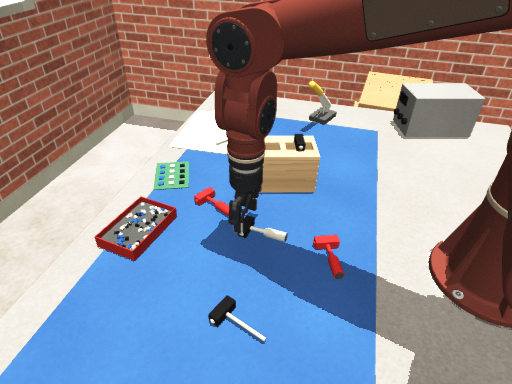

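The rack points agree: slot centre is about (0.563,-0.220) at yaw 17.3°, and the slot sizes come out at 42x76 mm as given. The fingers straddle the handle evenly (u=198..325 about 261). The open tips stand about 60 mm ahead of the TCP, so they should be about 65 mm ahead at 66 mm opening. I'll take the handle near the fingertips so the tips stay clear of the board later.

Run:
```python
from plant import robot
from h import *
g=[.5588,-.0008]
print(robot.line_to([*g,.0700],vel=.04,guard=8))
robot.set_gripper(.05)
o=robot.observe();print(o["gripper_width"],o["ft_force"],o["torque"],o["tool_pos"])
robot.line_to([*g,.120],vel=.08)
o=robot.observe();print(o["time"],o["gripper_width"],o["ft_force"],o["torque"])
cv2.imwrite("pics/f_wrist.png",robot.grab_frame("wrist"));cv2.imwrite("pics/f_side.png",robot.grab_frame("side")[100:350,120:400])
```

```text
False
0.061672019119965026 [-4.95174253  0.30770192 11.01584143] [0.05857091 1.05590145 0.0296347 ] [ 0.55914831 -0.00093029  0.07145013]
7.4833 0.061379376048485465 [ 0.22701735  0.37660651 -4.82535165] [-0.0177609  -0.28597897  0.0092529 ]
```

View pics/f_wrist.png

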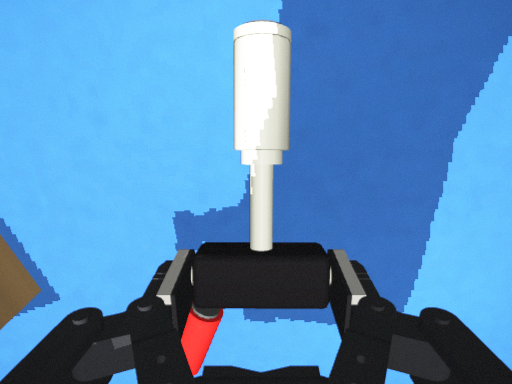

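View pics/f_side.png

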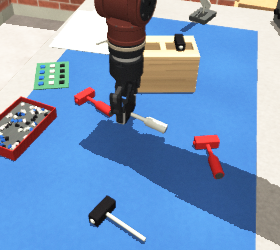

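The wrench is lifted level: the wrist view shows the socket end at (262,25), and the torque is about 0.28 N m, as expected. Next I'll raise it and loosen the fingers in small steps, watching the torque.

Run:
```python
from plant import robot
from h import *
g=[.5588,-.0008]
robot.line_to([*g,.205],vel=.1)
o=robot.observe();print(o["time"],o["gripper_width"],o["torque"])
for w in (.058,.0595,.0605):
    robot.set_gripper(w);robot.pause(.15)
    o=robot.observe();print(w,round(o["time"],2),round(o["gripper_width"],5),o["ft_force"].round(2),o["torque"].round(3))
cv2.imwrite("pics/g_wrist.png",robot.grab_frame("wrist"));cv2.imwrite("pics/g_side.png",robot.grab_frame("side")[100:350,120:400])
```

```text
8.5833 0.06147938737181776 [-0.0557408  -0.22118074  0.00664453]
0.058 8.95 0.06126 [-0.04 -0.32 -3.65] [-0.035 -0.267 -0.039]
0.0595 9.32 0.06131 [-0.27 -0.1  -4.77] [-0.017 -0.279  0.008]
0.0605 9.68 0.06124 [-0.35  0.79 -3.23] [-0.022 -0.218  0.019]
```

View pics/g_wrist.png

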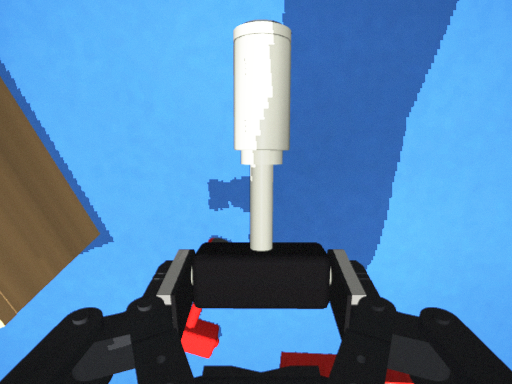

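It is still level: the socket end is at (262,25) and the torque is unchanged. I'll keep loosening in fine steps.

Run:
```python
from plant import robot
from h import *
for w in np.arange(.0612,.0660,.0004):
    robot.set_gripper(w);robot.pause(.1)
    o=robot.observe();print(round(w,4),round(o["time"],2),round(o["gripper_width"],5),o["ft_force"].round(2),o["torque"].round(3))
    if abs(o["torque"][1])<.17: break
cv2.imwrite("pics/h_wrist.png",robot.grab_frame("wrist"));cv2.imwrite("pics/h_side.png",robot.grab_frame("side")[100:350,120:400])
```

```text
0.0612 10.1 0.06141 [ 0.15  0.45 -3.28] [-0.053 -0.232 -0.018]
0.0616 10.42 0.06171 [ 0.57 -0.12 -4.19] [-0.045 -0.284 -0.035]
0.062 10.73 0.06156 [-0.24  0.17 -3.62] [-0.048 -0.189 -0.058]
0.0624 11.05 0.06261 [-0.44  0.34 -3.49] [-0.035 -0.044  0.007]
```

View pics/h_wrist.png

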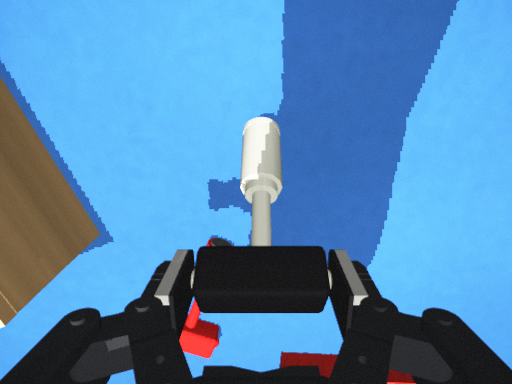

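View pics/h_side.png

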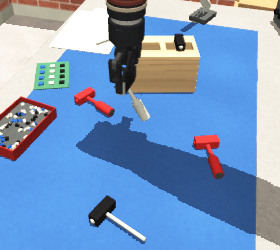

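The wrench is swinging: the socket end is now at about (262,122). I'll loosen slightly more, with the expected pixel positions worked out per angle.

Run:
```python
from plant import robot
from h import *
c=robot.get_calibration("wrist");H=np.array([.5588,-.0008,.147]);x=np.array([-np.cos(np.radians(-5.7)),-np.sin(np.radians(-5.7)),0])
for a in (90,60,40,30,20,10,0):
    A=np.radians(a);print(a,proj(c,H+.103*(np.sin(A)*x+np.cos(A)*np.array([0,0,-1])))[0].round(1))
for w in np.arange(.0625,.0629,.0001):
    robot.set_gripper(w);robot.pause(.1)
    o=robot.observe();print(round(w,4),round(o["time"],2),round(o["gripper_width"],5),o["ft_force"].round(2),o["torque"].round(3))
cv2.imwrite("pics/i_wrist.png",robot.grab_frame("wrist"));cv2.imwrite("pics/i_side.png",robot.grab_frame("side")[100:350,120:400])
```

```text
90 [259.8  19.8]
60 [260.2  67.5]
40 [260.3 109.6]
30 [260.3 131.4]
20 [260.4 153.6]
10 [260.4 176. ]
0 [260.4 198.7]
0.0625 11.47 0.06283 [-0.36 -0.77 -4.  ] [-0.045 -0.095 -0.003]
0.0626 11.78 0.06284 [-0.09  0.44 -4.28] [ 0.023 -0.097  0.02 ]
0.0627 12.1 0.06289 [ 0.22 -0.06 -3.91] [-0.076 -0.095 -0.014]
0.0628 12.42 0.06281 [-0.19  0.22 -4.12] [ 0.021 -0.068  0.005]
```

View pics/i_wrist.png

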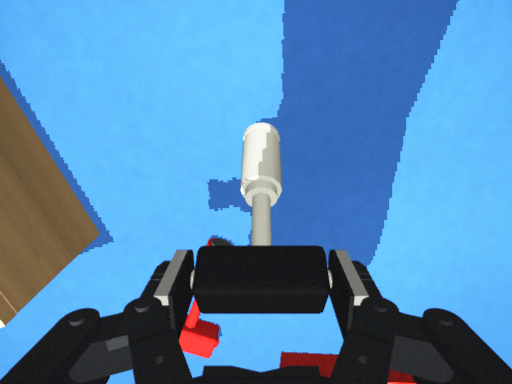

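View pics/i_side.png

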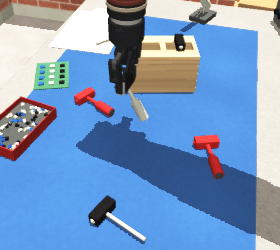

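The socket end is now near v≈130, about 30° from hanging. A little looser still, with a pixel check at each step.

Run:
```python
from plant import robot
from h import *
def top(im):
    h=cv2.cvtColor(im,cv2.COLOR_BGR2HSV);m=(h[:,245:280,1]<60)&(h[:,245:280,2]>90)
    r=np.where(m.sum(1)>=8)[0];return r[0] if len(r) else None
for w in np.arange(.0629,.0640,.0001):
    robot.set_gripper(w);robot.pause(.05)
    im=robot.grab_frame("wrist");v=top(im)
    o=robot.observe();print(round(w,4),round(o["time"],2),round(o["gripper_width"],5),o["ft_force"][2].round(2),o["torque"].round(3),v)
    if v is None or v>=150 or o["ft_force"][2]>-1.5: break
cv2.imwrite("pics/j_wrist.png",im);cv2.imwrite("pics/j_side.png",robot.grab_frame("side")[100:350,120:400])
```

```text
0.0629 12.83 0.06312 -4.13 [ 0.004 -0.085  0.029] 124
0.063 13.15 0.06259 -4.03 [ 0.01  -0.137 -0.002] 125
0.0631 13.47 0.06319 -3.41 [-0.044 -0.133 -0.014] 137
0.0632 13.78 0.0629 -2.75 [-0.046 -0.073  0.038] 139
0.0633 14.1 0.06346 -3.59 [ 0.026 -0.106  0.02 ] 142
0.0634 14.42 0.06331 -4.48 [-0.064 -0.084  0.013] 143
0.0635 14.73 0.06365 -4.03 [ 0.041 -0.071  0.032] 152
```

View pics/j_wrist.png

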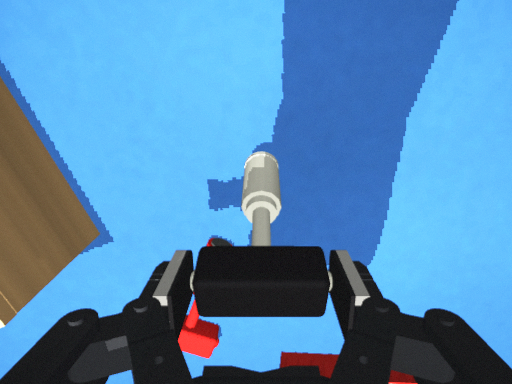

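View pics/j_side.png

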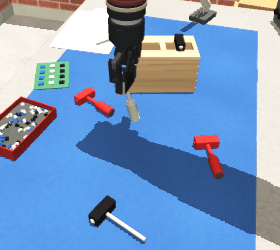

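The socket end is now centred at about v=160, roughly 17° from hanging. Two more small steps, then I'll tighten and re-check.

Run:
```python
from plant import robot
from h import *
for w in (.0636,.0637):
    robot.set_gripper(w);robot.pause(.1);o=robot.observe();print(o["gripper_width"],o["ft_force"],o["torque"])
robot.set_gripper(.055);robot.pause(.3)
o=robot.observe();print(o["time"],o["gripper_width"],o["ft_force"],o["torque"],o["tool_pos"])
cv2.imwrite("pics/k_wrist.png",robot.grab_frame("wrist"))
cv2.imwrite("pics/k_side.png",cv2.resize(robot.grab_frame("side")[120:270,180:330],None,fx=4,fy=4))
```

```text
0.063967424789389 [ 0.67651443 -0.07802547 -4.32113709] [ 0.01036667 -0.09225724 -0.01302244]
0.0637152503026336 [ 0.47622582  0.46507366 -4.23264512] [ 0.001394   -0.06118374  0.00293973]
15.9333 0.06113053546663138 [ 0.05966383  0.74509085 -3.48933187] [-0.02630929 -0.05455352 -0.02943903] [ 0.55883349 -0.00081769  0.20502968]
```

View pics/k_wrist.png

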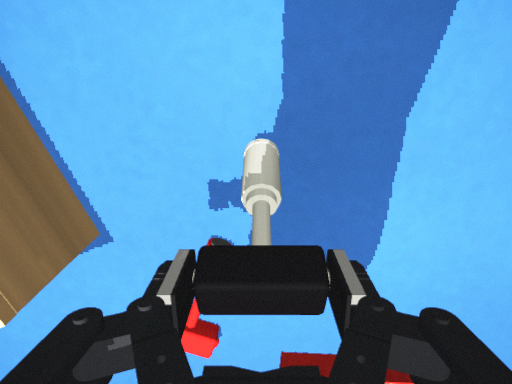

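View pics/k_side.png

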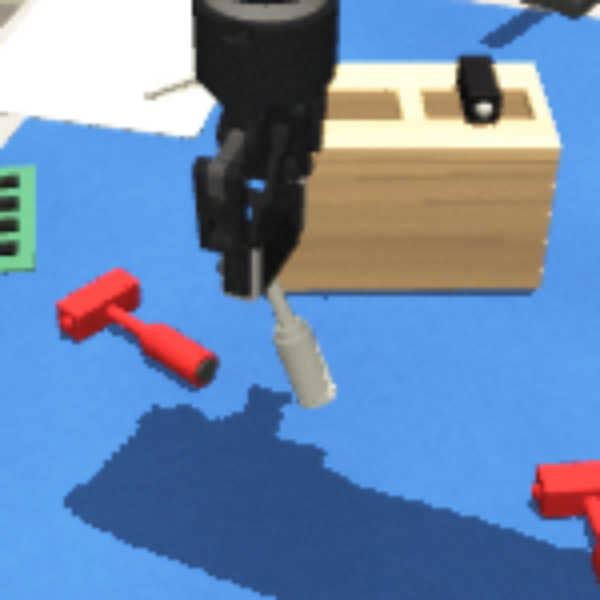

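Tightening fully tilted it back a little: the end's top edge went from 152 to 140, about 22°. I'll loosen again, slightly further, then tighten only moderately.

Run:
```python
from plant import robot
from h import *
def top(im):
    h=cv2.cvtColor(im,cv2.COLOR_BGR2HSV);m=(h[:,245:280,1]<60)&(h[:,245:280,2]>90)
    r=np.where(m.sum(1)>=8)[0];return r[0] if len(r) else None
for w in (.0632,.0636,.0637,.0638,.0639,.0640,.0632,.0625,.062):
    robot.set_gripper(w);robot.pause(.1);v=top(robot.grab_frame("wrist"));o=robot.observe();print(w,o["gripper_width"].round(5),o["ft_force"][2].round(2),o["torque"].round(3),v)
robot.pause(.2)
im=robot.grab_frame("wrist");print(o["time"],top(im))
cv2.imwrite("pics/l_wrist.png",im)
cv2.imwrite("pics/l_side.png",cv2.resize(robot.grab_frame("side")[120:270,180:330],None,fx=4,fy=4))
```

```text
Traceback (most recent call last):
AttributeError: 'float' object has no attribute 'round'
```

Run:
```python
from plant import robot
from h import *
def top(im):
    h=cv2.cvtColor(im,cv2.COLOR_BGR2HSV);m=(h[:,245:280,1]<60)&(h[:,245:280,2]>90)
    r=np.where(m.sum(1)>=8)[0];return r[0] if len(r) else None
for w in (.0636,.0637,.0638,.0639,.0640,.0632,.0625,.062):
    robot.set_gripper(w);robot.pause(.1);v=top(robot.grab_frame("wrist"));o=robot.observe();print(w,round(float(o["gripper_width"]),5),round(float(o["ft_force"][2]),2),o["torque"].round(3),v)
robot.pause(.2)
im=robot.grab_frame("wrist");print(o["time"],top(im))
cv2.imwrite("pics/l_wrist.png",im)
cv2.imwrite("pics/l_side.png",cv2.resize(robot.grab_frame("side")[120:270,180:330],None,fx=4,fy=4))
```

```text
0.0636 0.06376 -3.36 [-0.044  0.009  0.028] 156
0.0637 0.06353 -3.98 [-0.045 -0.024 -0.033] 156
0.0638 0.06393 -3.95 [ 0.023 -0.076 -0.01 ] 161
0.0639 0.06416 -3.9 [-0.027 -0.054  0.016] 161
0.064 0.06412 -4.25 [-0.022 -0.019  0.036] 165
0.0632 0.06356 -3.63 [ 0.031 -0.053  0.017] 162
0.0625 0.06318 -4.12 [ 0.027 -0.082 -0.003] 159
0.062 0.06281 -4.22 [-0.039 -0.032  0.   ] 156
19.3333 156
```

View pics/l_wrist.png

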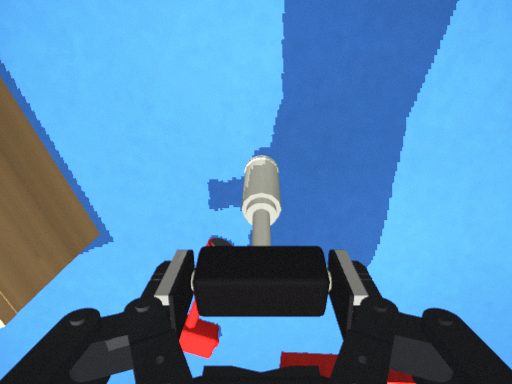

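View pics/l_side.png

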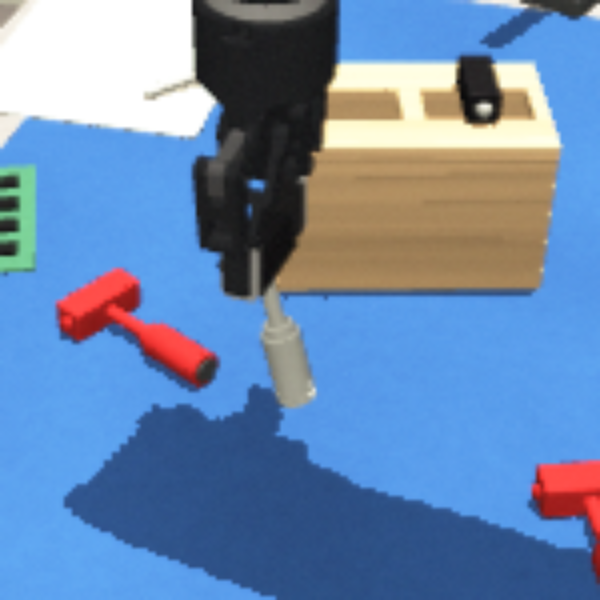

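The wrench now hangs about 15° off vertical (end top edge at 156), held at a moderately tight setting, and step 1 was held well over 0.2 s. I'll lift it and carry it over the slot, shifted 12 mm along slot x to make up for the socket's lean.

```bash
cat >> h.py <<'E'
S=np.array([.5630,-.2203]); PSI=np.radians(17.3); SX=np.array([np.cos(PSI),np.sin(PSI)])
OR=[180,0,197.3]
E
python3 - <<'E'
from plant import robot
from h import *
g=[.5588,-.0008]
p=S+.012*SX
for z in (.32,.25,.19): print(robot.ik([*p,z],OR))
robot.line_to([*g,.325],vel=.1)
robot.line_to([*p,.325],vel=.1,rotation=OR)
robot.pause(.2)
o=robot.observe();c=robot.get_calibration("wrist");print(o["time"],o["tool_pos"],o["tcp_rot"],o["torque"],o["gripper_width"],o["ft_force"])
cv2.imwrite("pics/m_wrist.png",robot.grab_frame("wrist"))
cv2.imwrite("pics/m_side.png",cv2.resize(robot.grab_frame("side")[80:230,200:350],None,fx=4,fy=4))
cv2.imwrite("pics/m_top.png",robot.grab_frame("top"))
print(proj(c,[*S,.12]))
E
```

```text
[-32.85623687   8.70578656  10.20463981  91.49885325   0.
 -50.15623687]
[-32.85623687   8.16599576   2.34336492  84.17736916   0.
 -50.15623687]
[-32.85623687   8.91428333  -3.08370622  78.00201044   0.
 -50.15623687]
23.5 [ 0.57448046 -0.21654827  0.32503606] [-1.79998697e+02  4.00702383e-03 -1.62688454e+02] [ 0.03513867 -0.01531974  0.00775775] 0.06267594785893779 [-0.78237983  0.0689407  -4.15597384]
[[260.18257526 167.6639318 ]]
```

View pics/m_wrist.png

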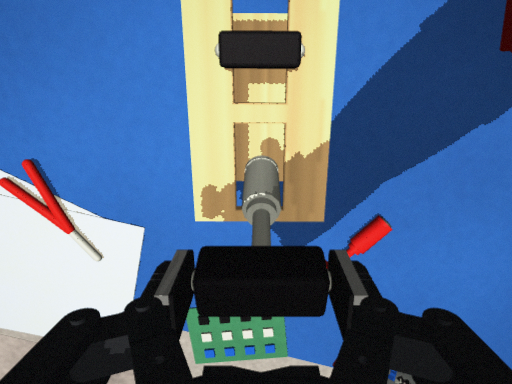

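View pics/m_side.png

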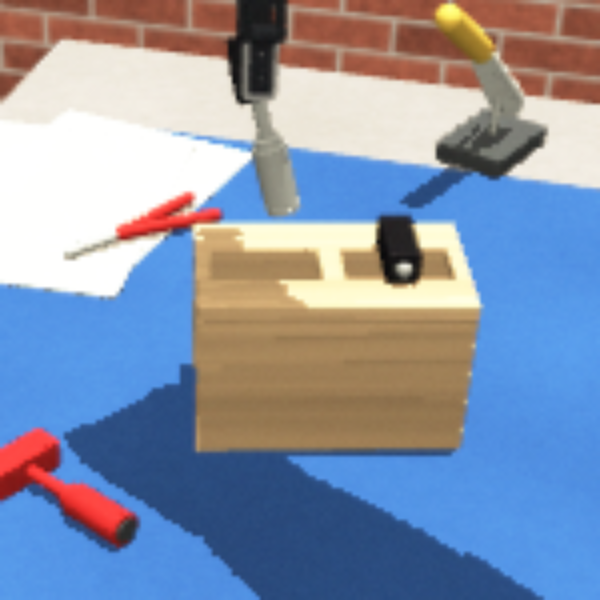

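The socket at (261,175) lines up with the slot's centre line (u 235–286, centre 260.5). I'll lower it with the guard on.

Run:
```python
from plant import robot
from h import *
p=S+.012*SX
print(robot.line_to([*p,.235],vel=.06,guard=6))
p2=S+.003*SX
print(robot.line_to([*p2,.198],vel=.04,guard=6));robot.pause(.2)
o=robot.observe();print(o["time"],o["tool_pos"],o["torque"],o["gripper_width"],o["ft_force"])
cv2.imwrite("pics/n_wrist.png",robot.grab_frame("wrist"))
cv2.imwrite("pics/n_side.png",cv2.resize(robot.grab_frame("side")[80:230,200:350],None,fx=4,fy=4))
```

```text
False
False
26.6 [ 0.566008   -0.21946359  0.19826694] [ 0.00862492 -0.02885784  0.03092194] 0.06264808412714375 [ 0.74538357 -0.985904   -3.73187163]
```

View pics/n_wrist.png

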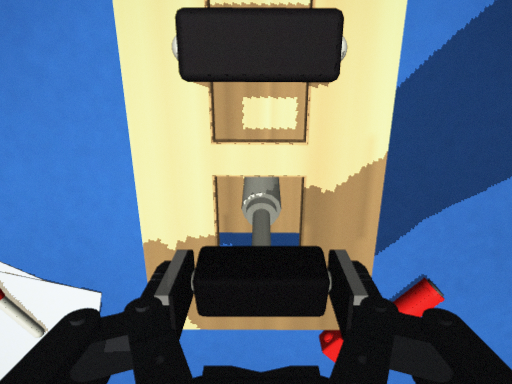

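View pics/n_side.png

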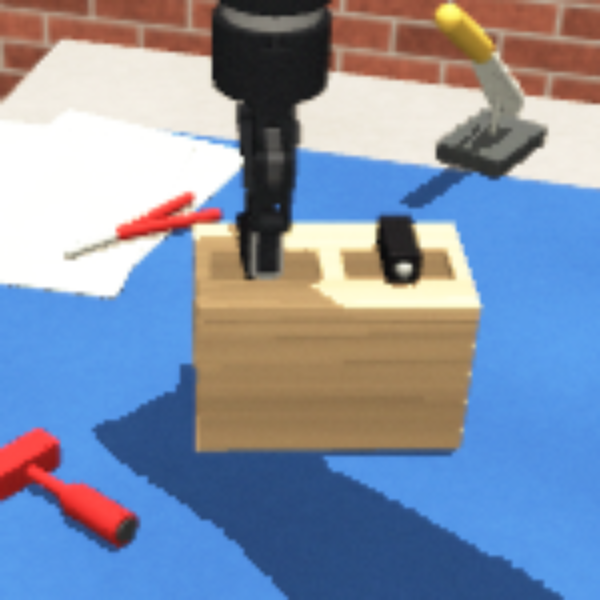

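The socket is through the slot and the handle is about 20 mm above the board. I'll lower to contact under guard, let go slowly, then retreat straight up.

Run:
```python
from plant import robot
from h import *
p2=S+.003*SX
print(robot.line_to([*p2,.188],vel=.015,guard=5));robot.pause(.1)
o=robot.observe();print(o["time"],o["tool_pos"],o["torque"],o["gripper_width"],o["ft_force"])
cv2.imwrite("pics/o_wrist.png",robot.grab_frame("wrist"))
```

```text
True
27.1667 [ 0.5655564  -0.21958388  0.19483565] [-0.27207536  0.36597641  0.01303651] 0.06273247192095412 [-2.46410335 -0.76460544  5.83455264]
```

View pics/o_wrist.png

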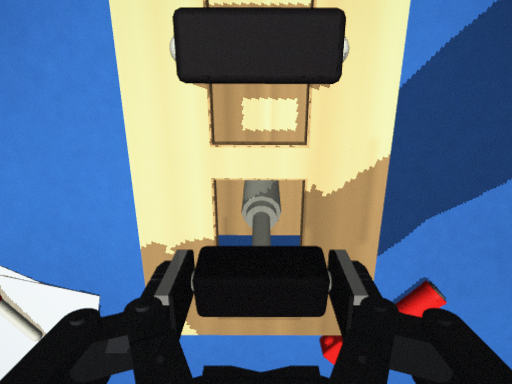

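Contact came with the axis about 15–17 mm above the board, which fits the tilted handle's edge touching first. I'll loosen gradually so it settles, then open.

Run:
```python
from plant import robot
from h import *
p2=S+.003*SX
for w in (.0635,.0642,.0650,.067,.072,.085):
    robot.set_gripper(w);robot.pause(.1)
    o=robot.observe();print(w,o["gripper_width"],o["ft_force"].round(2))
cv2.imwrite("pics/p_wrist.png",robot.grab_frame("wrist"))
print(robot.line_to([*p2,.30],vel=.06,guard=8));robot.pause(.3)
o=robot.observe();print(o["time"],o["tool_pos"],o["ft_force"])
c=robot.get_calibration("wrist");np.save("q.npy",c,allow_pickle=True);cv2.imwrite("pics/q_wrist.png",robot.grab_frame("wrist"))
cv2.imwrite("pics/q_side.png",cv2.resize(robot.grab_frame("side")[80:230,200:350],None,fx=4,fy=4))
print(proj(c,[*S,.132]),proj(c,[*S,.12]))
```

```text
0.0635 0.06340556130593107 [-2.98 -3.62  5.68]
0.0642 0.06365542449987646 [ 0.51 -0.56 -1.16]
0.065 0.06496448975266428 [ 0.2   0.41 -4.47]
0.067 0.06698734663785487 [ 0.74  0.2  -0.71]
0.072 0.07230629735007298 [1.27 0.1  0.61]
0.085 0.08507762864766291 [-0.75  0.47 -0.62]
False
31.4667 [ 0.56583201 -0.21938297  0.2999036 ] [-0.29982079  0.37729689 -0.75903209]
[[259.94580474 191.97452711]] [[259.9576639  187.13692345]]
```

View pics/q_wrist.png

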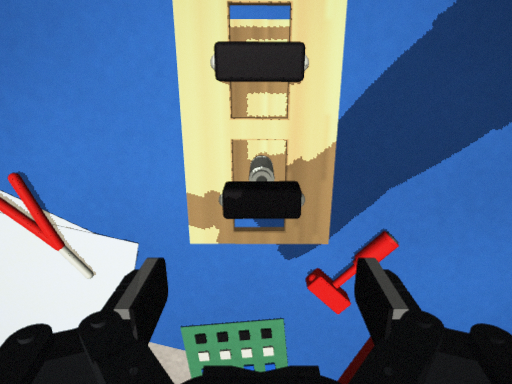

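View pics/q_side.png

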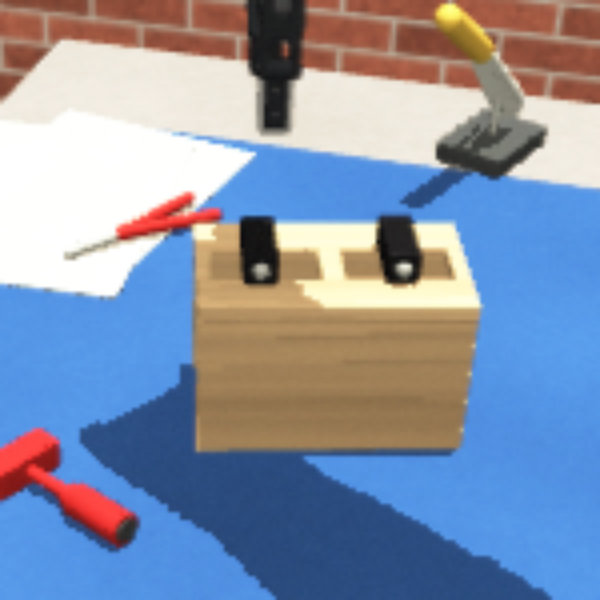

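The handle lies flat across the empty slot at (262,200), near the predicted centre (260,192). I'll check the uprightness and offset numerically before handing in.

Run:
```python
from h import *
c=np.load("q.npy",allow_pickle=True).item()
H=toplane(c,[262,200],.138)[0];d=H[:2]-S;print("grip",H,"offset mm",1e3*d,np.linalg.norm(d)*1e3)
for a in (0,5,10,20):
    A=np.radians(a);P=[*(H[:2]-.103*np.sin(A)*SX),.132-.103*np.cos(A)];Q=[*(H[:2]-.055*np.sin(A)*SX),.132-.055*np.cos(A)]
    print(a,proj(c,P),proj(c,Q))
im=cv2.imread("pics/q_wrist.png");cv2.imwrite("pics/r.png",cv2.resize(im[120:250,200:330],None,fx=4,fy=4))
```

```text
grip [ 0.56663284 -0.21756864  0.138     ] offset mm [3.63284272 2.73135639] 4.545091194707881
0 [[261.47535729 164.6779733 ]] [[261.66260181 177.28437334]]
5 [[261.47922835 156.3980819 ]] [[261.66604181 172.29423707]]
10 [[261.48587627 148.17318394]] [[261.67140437 167.39998133]]
20 [[261.50786791 131.9491529 ]] [[261.6879756  157.98540344]]
```

View pics/r.png

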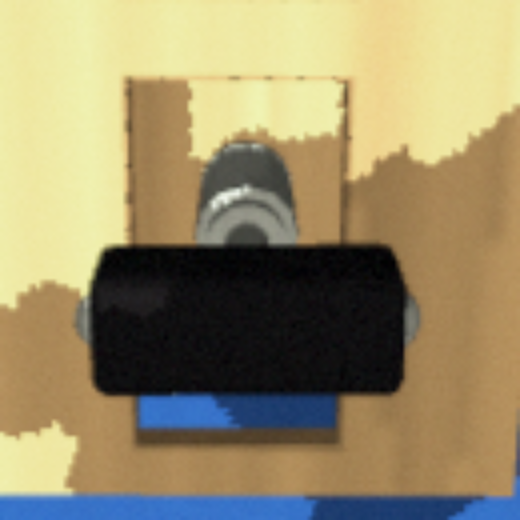

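The shoulder of the socket is at about v=178, against 177 predicted for 0° tilt, so the wrench hangs upright. The offset is about 4.5 mm. Handing in.

Run:
```python
from plant import robot
robot.job_done();print(robot.observe()["time"])
```

```text
the job is handed in; nothing more can be done
the job is handed in; nothing more can be done
```

The wrench is hanging in the rack's empty slot, released, and I handed the job in at about 31.5 s on the robot's clock.

**What I did:**
- I gripped the wrench by its two end buttons and lifted it level.
- I loosened the fingers in 0.1–0.4 mm steps until it hung about 12–15° from straight down.
- I then tightened up, lowered the socket through the slot until the handle touched the board (the guard stopped the move), opened in small steps and backed straight up.

**Last checks (wrist view and side picture):**
- The handle lies flat across the slot, its middle about 4.5 mm from the slot's centre (30 mm allowed).
- The shank is upright: the socket shoulder was at row 178, against 177 predicted for no tilt.
- The gripper was about 100 mm clear, reading under 1 N.
- The hung key sits in its slot as before. I didn't view the bench hex key again after the lift, but the arm never went near it.

**What disagreed:**
- The first full tightening tilted the wrench back to about 22°. I loosened it again and used a gentler grip after that.
- The gripper read 61–64 mm on the 66 mm handle, so I went by pictures and torque, not that reading.
- The rack position from the top and wrist cameras differed by about 3 mm, and I used the wrist camera's.

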